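# Find the thread hand of a reservoir filler cap

### The arm

A 7-joint arm with a two-finger parallel gripper is mounted at the origin on the work surface. World frame = base frame: x ahead of the robot, y to its left, z up, the work surface at z = 0. Lengths are in m, angles in degrees, forces in N, time in s.
With the tool pointing down it reaches from about 0.425 to 0.8 m from the base axis. Payload 8.3 kg.
Tool frame: the origin (TCP) lies on the centre line of the jaws, within the pads' length; the fingertips stand 8 mm ahead of it and the grasp point (between the pads) lies 11 mm behind it; z points along the fingers, y is the direction in which the jaws open and shut (so a half turn about z gives the same grasp; the last joint's range is limited). The gripper opens to 85 mm and grips with 20 to 120 N. Pads are 22 mm wide; open, the fingers measure 114 mm over their backs; the gripper's body (76 mm by 85 mm) begins 54 mm behind the grasp point. The pads swing forward as they close: fully open they stand 13 mm farther back than shut.
Start: joints at [65.896, 21.967, 0.94, 78.501, -0.361, 79.538, -2.664], TCP at [0.219, -0.585, 0.239] pointing down, gripper open.
Joint ranges: [-169.22, 169.22], [-14.56, 117.87], [-87.37, 89.26], [10.42, 133.3], [-82.24, 262.24], [0.94, 117.77], [-172.7, 172.7]. Speed limits (degrees/s): [136.94, 136.94, 172.46, 172.46, 180, 180, 180].

### API

Orientations are given as [roll, pitch, yaw] about the fixed x, y, z axes, in that order (R = Rz(yaw) Ry(pitch) Rx(roll)).
In Python, from plant import sensors, viewer, hand_in gives the robot as it stands. The module is installed in compiled form; this text tells all that it offers.
- The arm moves only by the shell command python3 -m creep 'ROWS' [OPENING] [FORCE]. ROWS is text: rows parted by semicolons, each of 6 numbers parted by spaces: the shift along the tool's x, y, z in units of 50 mm (1.0 is 50 mm), then the turn, a rotation vector about the tool's x, y, z in degrees. A call has 1 to 12 rows; each row shifts and turns the pose as measured when the row begins, along the tool's axes as they then stand; what a row does not reach is not made up. A row lasts 1/10 s, in which the tool goes at most 50 mm and 8.59 degrees, less where a joint would pass 70% of its speed; a pose out of reach is approached as far as the arm can. A call is refused whole if a number of a shift passes 1 or a number of a turn 8.59, either way. A call with a gripper value outside its range is refused whole. OPENING is the finger opening in mm, from 0 to 85.4, set as the call begins (- or left out, the last holds). The fingers move at their own pace and stop on an object; FORCE is the grip in N (left out, the last holds). Time passes only in rows, so rows that do not move let the fingers close. It gives the time, the measured TCP pose, the force and the opening at its end, in the units of the state.
- sensors.sense(): the state, without advancing time (a new reading comes with each control period).
- viewer.read_camera(name): name is "side" or "top" or "wrist"; returns the picture (400x640x3 uint8, red, green, blue); there is no depth.
- viewer.camera_info(name): a dict with "fx", "fy", "cx", "cy" (pixels), "pose" (4x4, takes a point from camera to world coordinates); the wrist camera has in their place "hand_eye" (4x4, takes a point from camera to tool coordinates, whose origin is the TCP and whose axes are the flange's). Camera axes: x right, y up, looking along -z (the intrinsics and any distortion apply to the point x, -y, -z); pixel columns grow to the right and rows downward; lengths in m; the calibration is good to about 2 mm. A picture is of the moment at which its call begins: read the wrist's pose just before it. camera_info takes no time and is no camera call.
- hand_in(): hands the job in, once; it reports no verdict.
The state is a dict: "time": time; "qpos": joint angles; "joint_vel": joint speeds; "effort": joint torques, N m; "position": TCP position; "ee_rot": TCP orientation; "contact_force": force on the tool from outside, world axes, zero at the start; "moment": the same for the moment, N m; "width": finger opening in m.
Only numpy, scipy, OpenCV 4.12 (cv2) and the standard library are available. Lean on these libraries where they do the work, as an engineer would, in place of code of your own. Each camera call takes 0.05 s, during which the arm holds its last target. There are 200 camera calls.

### The job

Get the oil tank ready for topping up: first, with the filler cap still on, press the sprung-up inspection cover plate down until it lies level on its gasket so no dirt gets in. Then take off the filler cap (the one with the straight grip bar): nobody knows whether its quarter-turn thread is right- or left-handed, so turn it one way and, if it binds, the other, lift it off and finish while holding it in the gripper, still and roughly upright, at least 5 cm above its seat. Leave the other cap on and do not knock over or push away the small parts on the tank or the spray cans.

Things in the scene. Friction and masses are not known exactly. Their poses are not given: they have to be found in the camera images.
- tank: grey steel oil tank fixed to the bench, 240 (its x) x 340 (its y) x 120 high; origin at the centre of its underside; its -x side faces the robot at yaw 0 (yaw varies). The cover plate is in the middle of the deck's front half
- deck (a point): centre of the tank's flat deck, 120 above the bench. Two bare steel necks, 54 across and 28 high, stand on the deck 45 behind this point (tank +x) and 100 to either side (tank +y and -y). Either cap may be on either neck
- cover (a joint): tilt of the aluminium cover plate (80 along tank x, 100 along tank y, 4 thick), rad: 0 = level, a hard stop, top face 128 above the bench; up to 0.35 = sprung up. It tilts about its edge farthest from the robot (a line 5 in front of the deck's centre), the edge nearest the robot being up. Its seal holds it at any tilt; about 4 N on the raised edge moves it and it stays where pressed
- cover_edge (a point): point on the top face of the cover plate, mid-width, 12 in from the raised edge (68 from the tilt line): the place to press
- filler_cap: the cap to take off: black plastic disc 54 across, 8 thick, with a straight upright grip bar across its top, 44 long (cap's x), 16 thick (cap's y), rising from 8 to 36 above the disc's underside. Origin on its axis at the disc's underside, 148 above the bench when seated; the bar then lies along the tank's x within 0.05 rad. 84 to 168 g. Its plug reaches 16 below the disc
- filler_bar (a point): middle of the top of the filler cap's bar. Quarter-turn thread, hand unknown and varying: one way (counter-clockwise seen from above if right-handed, clockwise if left-handed) the cap turns easily about 1.25 rad to a stop; from about 1.05 rad to the stop it lifts straight off. The other way it stops dead within about 0.15 rad. Until freed it lifts only 1 to 2 mm
- breather_cap: the other cap, to be left on: black disc 54 across with a round dome on top, 44 across, 26 high in all, no bar; origin on its axis at the underside of the disc
- nut: loose steel nut, 26 across, 10 high, lying on the tank's deck near a front corner; origin at its underside
- socket: loose steel socket, a cylinder 24 across and 25 high, standing on the deck near the other front corner; origin at its underside
- can_a: spray can standing on the bench to the robot's left of the tank, 66 across, 200 high; origin at its underside
- can_b: spray can standing on the bench to the robot's right of the tank, 66 across, 200 high; origin at its underside
Mind the look-alikes: they are no part of the job. Leave any purple look-alike of the breather_cap alone. What is shaped like the filler_cap but red is not meant.

How it is judged:
By the outcome, as a careful person would: the job done as asked, in the order asked, and still so for the second after the job is handed in, while the arm keeps its last pose, push and grip.
It also fails if it takes over 48 s, if anything falls off the work surface, if the arm or the gripper's body presses on something with over 40 N, if the wrist force passes 120 N, or if a joint passes its speed limit or range.

## Working session

There is one attempt and no reset: what is moved stays moved. The work goes in short steps, Python scripts to look and compute and a shell command to move; the robot and the scene stay as the last step left them, time stands still between calls to the robot, and variables do not carry over. Pictures are saved under pics/ and viewed, about 8 in all and at most 12, crops included, and the job is handed in when it is done.

```bash
mkdir -p pics; cat > h.py <<'E'
import numpy as np, cv2
from plant import sensors, viewer
from scipy.spatial.transform import Rotation as R
def T():
    s=sensors.sense(); M=np.eye(4); M[:3,:3]=R.from_euler('xyz',s['ee_rot'],degrees=True).as_matrix(); M[:3,3]=s['position']; return M
def ray(info,M,u,v):
    d=np.array([(u-info['cx'])/info['fx'],-(v-info['cy'])/info['fy'],-1.]); return M[:3,3],M[:3,:3]@d
def onz(info,M,u,v,z):
    o,d=ray(info,M,u,v); return o+d*(z-o[2])/d[2]
def proj(info,M,p):
    q=M[:3,:3].T@(np.array(p)-M[:3,3]); return np.array([info['cx']-info['fx']*q[0]/q[2],info['cy']+info['fy']*q[1]/q[2]])
E
python3 - <<'E'
from h import *
s=sensors.sense(); print(s)
for n in('top','side','wrist'):
    print(viewer.camera_info(n))
for n in('top','side'):
    cv2.imwrite(f'pics/{n}0.png',viewer.read_camera(n)[:,:,::-1])
E
```

```text
{'time': 0.0, 'qpos': array([65.89476274, 22.01382155,  0.93826208, 78.5622118 , -0.36328497,
       79.53586276, -2.66442195]), 'joint_vel': array([-0.00350873, -0.0415292 , -0.00517346,  0.05588127, -0.03579496,
       -0.04575522, -0.02463507]), 'effort': array([ 8.79131712e-04, -6.27595067e+01,  8.44410080e-01, -3.71818256e+01,
        1.64621207e-02,  1.44321006e-02, -4.66735548e-05]), 'position': array([ 0.218771  , -0.58494744,  0.23828725]), 'ee_rot': array([-1.79890840e+02, -3.67286391e-04,  2.05042923e+01]), 'contact_force': array([-0.84570122, -0.17417892,  0.51424729]), 'moment': array([-0.04673266,  0.0127973 , -0.02149209]), 'width': 0.08516954630453533}
{'fx': 464.87655089764195, 'fy': 464.87655089764195, 'cx': 315.5936233184156, 'cy': 207.58171070159392, 'pose': array([[-0.03938697,  0.97832116, -0.2033135 ,  0.35976562],
       [-0.99922241, -0.03819631,  0.00977842,  0.01481776],
       [ 0.00180061,  0.20354055,  0.97906486,  1.3749615 ],
       [ 0.        ,  0.        ,  0.        ,  1.        ]])}
{'fx': 375.9637355168693, 'fy': 375.9637355168693, 'cx': 319.8936947657774, 'cy': 197.68243490634768, 'pose': array([[ 0.99907783,  0.03847554, -0.01905601,  0.59207693],
       [-0.0380981 ,  0.58974162, -0.80669285, -0.83756065],
       [-0.01979982,  0.80667494,  0.59066362,  0.75290277],
       [ 0.        ,  0.        ,  0.        ,  1.        ]])}
{'fx': 288.1805271336753, 'fy': 288.1805271336753, 'cx': 318.6723174766024, 'cy': 199.45510198012792, 'hand_eye': array([[ 4.16253915e-04,  9.62008615e-01,  2.73018775e-01,
         7.07542277e-02],
       [ 9.99999853e-01, -3.05195670e-04, -4.49247455e-04,
        -3.23245933e-04],
       [-3.48855773e-04,  2.73018922e-01, -9.62008600e-01,
        -1.35487718e-01],
       [ 0.00000000e+00,  0.00000000e+00,  0.00000000e+00,
         1.00000000e+00]])}
```

View pics/top0.png

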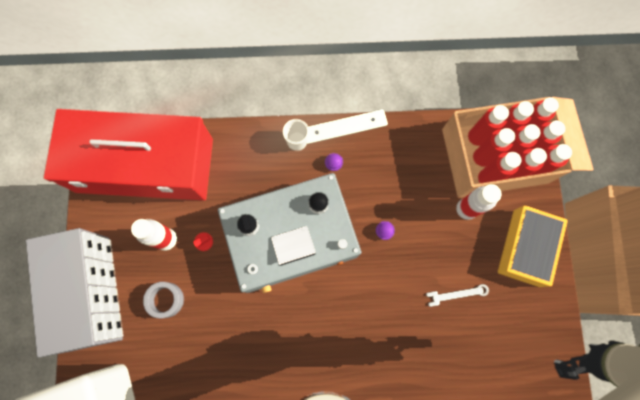

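View pics/side0.png

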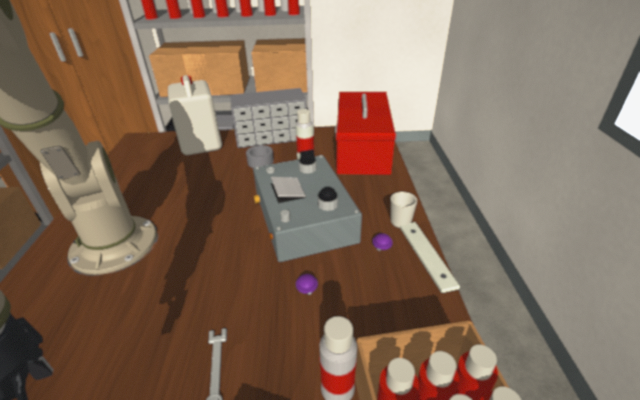

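Top view: tank with deck corners at about (221,210), (333,176), (360,252) and (243,291). The plate is at (293,246), the nut at (252,268) and the socket at (342,244). Black caps are at (247,224) and (318,202). Look-alikes are red at (203,241) and purple at (333,161) and (386,230). Next I'll enlarge the two black caps and measure the tank.

```bash
python3 - <<'E'
from h import *
t=cv2.imread('pics/top0.png'); s=cv2.imread('pics/side0.png')
a=cv2.resize(t[165:300,190:400],None,fx=3.8,fy=3.8,interpolation=cv2.INTER_CUBIC)[:, :800]
a=cv2.resize(t[170:300,200:400],(560,364),interpolation=cv2.INTER_CUBIC)
b=cv2.resize(s[130:250,240:380],(270,231),interpolation=cv2.INTER_CUBIC)
a=cv2.resize(t[170:300,200:400],(800,520),interpolation=cv2.INTER_CUBIC)[:300]
b=cv2.resize(s[135:235,240:380],(420,300),interpolation=cv2.INTER_CUBIC)
c=np.zeros((600,800,3),np.uint8); c[:300]=a; c[300:,:420]=b; cv2.imwrite('pics/crop0.png',c)
i=viewer.camera_info('top');M=i['pose']
hsv=cv2.cvtColor(t,cv2.COLOR_BGR2HSV)
for n,p in dict(TL=(221,210),TR=(333,176),BR=(360,252),BL=(243,291)).items(): print(n,onz(i,M,*p,.12))
m=(hsv[:,:,2]<50).astype(np.uint8); m[:180]=0;m[260:]=0;m[:,:225]=0;m[:,345:]=0
n,l,st,ce=cv2.connectedComponentsWithStats(m)
for k in range(1,n):
    if st[k,4]>30: print(st[k],ce[k],onz(i,M,*ce[k],.165))
E
```

```text
TL [0.62373742 0.26279608 0.12      ]
TR [ 0.70862472 -0.04991803  0.12      ]
BR [ 0.49310558 -0.11286992  0.12      ]
BL [0.40165944 0.20396439 0.12      ]
[310 194  16  16 196] [317.08673469 201.48469388] [ 0.62745947 -0.00189774  0.165     ]
[238 216  17  17 231] [246.         223.70562771] [0.57476996 0.18793926 0.165     ]
```

View pics/crop0.png

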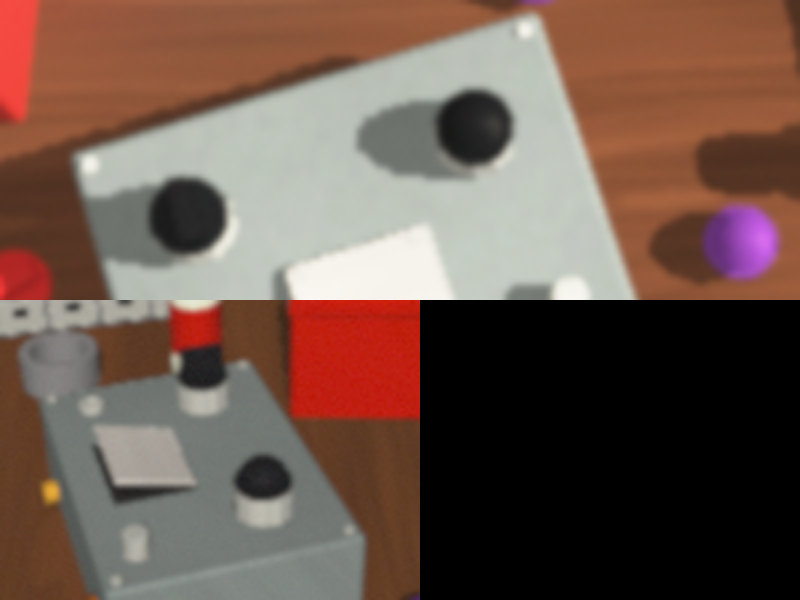

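Candidates: (247,224) has a straight bar, which shows as a square profile at (307,160) in the side view. (318,202) has a round dome. The filler cap is therefore the +y one at (247,224). The red one and the purple ones are not part of the job. Tank yaw is about 15.2° and its centre about (0.557, 0.079). I'll move above the tank for a wrist look, closing the fingers on the way.

```bash
python3 -m creep '0.2 0 -0.8 0 0 0;0.2 0 -0.8 0 0 0;0.4 -0.2 -0.7 0 0 0;0.7 -0.7 0 0 0 0;0.7 -0.7 0 0 0 0;0.7 -0.7 0 0 0 0;0.7 -0.7 0 0 0 0' 0 30; python3 -c "
from plant import sensors;print(sensors.sense()['qpos'])"
```

```text
time: 0.8
position: [0.3327, -0.3816, 0.3523]
ee_rot: [-179.3, 0.2, 19.7]
contact_force: [0.9, 0.3, 0.3]
width: 0.0002
[ 50.86992588   6.33327237  -6.14606305  83.80901055   0.60641285
  90.60492381 -25.56599829]
```

```bash
python3 -m creep '0.7 -0.7 0 0 0 0;0.7 -0.7 0 0 0 0;0.7 -0.7 0 0 0 0;0.7 -0.7 0 0 0 0;0.7 -0.7 0 0 0 0;0.7 -0.7 0 0 0 0;0.6 -0.7 -0.3 0 0 0;0.4 -0.7 -0.3 0 0 0;0.4 -0.7 0 0 0 0;0.2 -0.7 0 0 0 0'; python3 -c "
from plant import sensors;print(sensors.sense()['qpos'])"
```

```text
time: 1.8
position: [0.4869, 0.0579, 0.3827]
ee_rot: [-179.2, 0.5, 19.8]
contact_force: [-1.0, -0.8, -1.0]
width: 0.0001
[ 19.3181323    6.04953993 -32.28307826  81.15577211   2.45858586
  94.33505557 -82.91014087]
```

```bash
python3 -m creep '0 0 0 0 0 0;0 0 0 0 0 0;0 0 0 0 0 0'; python3 - <<'E'
from h import *
M=T(); im=viewer.read_camera('wrist')[:,:,::-1]; i=viewer.camera_info('wrist'); np.save('w1.npy',M)
cv2.imwrite('pics/w1.png',im); print(M[:3,3])
E
```

```text
time: 2.1
position: [0.4856, 0.0643, 0.3824]
ee_rot: [-179.0, 0.5, 20.4]
contact_force: [-0.3, 0.3, 0.1]
width: 0.0002
[0.48563319 0.06430988 0.38239399]
```

View pics/w1.png

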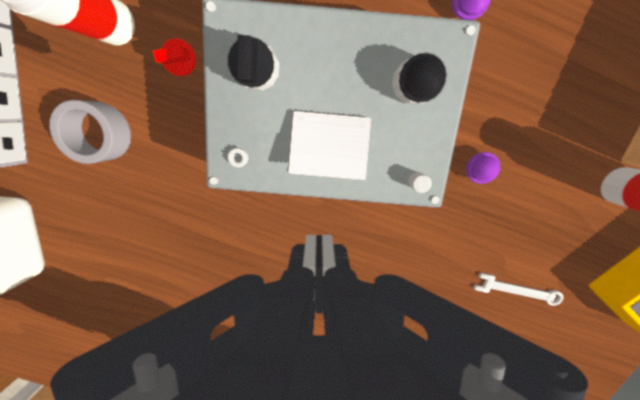

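Wrist view: the filler bar is at (247,59), the dome at (420,77), the raised plate spans (289..370, 111..180), the nut is at (237,157) and the socket at (421,183). This confirms the filler cap is on +y.

```bash
python3 - <<'E'
from h import *
i=viewer.camera_info('wrist'); M=np.load('w1.npy')@i['hand_eye']
f=lambda u,v,z:onz(i,M,u,v,z).round(4)
print('deck',*[f(u,v,.12) for u,v in((208,187),(441,206),(480,20),(204,0))])
im=cv2.imread('pics/w1.png'); hsv=cv2.cvtColor(im,cv2.COLOR_BGR2HSV)
print('bar top ends',f(248,37,.184),f(247,80,.184),'mid',f(247.5,58.5,.184))
m=(hsv[:,:,2]<60).astype(np.uint8); m[110:]=0; m[:,:215]=0; m[:,450:]=0
n,l,st,ce=cv2.connectedComponentsWithStats(m)
for k in range(1,n):
    if st[k,4]>100: print(st[k],ce[k],f(*ce[k],.16))
print('hinge corners',f(293,111,.128),f(370,117,.128)); print('raised',f(289,175,.15),f(367,180,.15))
print('nut',f(237,157,.13),'sock',f(421,183,.145))
# bar yaw/tank yaw
c=np.array([.557,.079,0]);y=np.radians(15.2)
Rz=R.from_euler('z',15.2,degrees=True).as_matrix()
for n,p in dict(press=(-.073,0,.128),filler=(.045,.1,.184),breather=(.045,-.1,.174)).items():
    w=Rz@np.array(p)+c; print(n,w,proj(i,M,w))
E
```

```text
deck [0.4036 0.2073 0.12  ] [ 0.4949 -0.1149  0.12  ] [ 0.7219 -0.0504  0.12  ] [0.6274 0.2688 0.12  ]
bar top ends [0.5988 0.1884 0.184 ] [0.5586 0.1777 0.184 ] mid [0.5791 0.1831 0.184 ]
[ 228   36   44   50 1674] [249.53166069  61.1385902 ] [0.5791 0.1871 0.16  ]
[ 400   54   45   47 1617] [421.85405071  77.03401361] [ 0.6316 -0.003   0.16  ]
hinge corners [0.5443 0.1263 0.128 ] [0.5721 0.0302 0.128 ]
raised [0.4679 0.1031 0.15  ] [0.4974 0.006  0.15  ]
nut [0.4619 0.1777 0.13  ] sock [ 0.5178 -0.0631  0.145 ]
press [0.4865538  0.05986019 0.128     ] [325.17475597 170.16978103]
filler [0.57420682 0.18730016 0.184     ] [242.43943836  61.77877158]
breather [ 0.62664466 -0.00570314  0.174     ] [426.20148699  80.90087936]
```

```bash
python3 -m creep '0.08 0.12 0.7 0 0 0;0 0 0.9 0 0 0;0 0 0.9 0 0 0;0 0 0.9 0 0 0;0 0 0.6 0 0 0;0 0 0.2 0 0 0;0 0 0 0 0 0;0 0 0 0 0 0'
```

```text
time: 2.95
position: [0.4911, 0.0499, 0.1671]
ee_rot: [-179.3, 0.4, 19.2]
contact_force: [0.3, -0.3, -0.0]
width: 0.0002
```

```bash
python3 -m creep '0.1 -0.18 0 0 0 0;0 0 0 0 0 0;0 0 0.1 0 0 0;0 0 0.1 0 0 0;0 0 0.1 0 0 0;0 0 0.1 0 0 0'
```

```text
time: 3.55
position: [0.4969, 0.0619, 0.152]
ee_rot: [-179.5, -0.2, 19.2]
contact_force: [-1.4, -0.4, 3.2]
width: 0.0004
```

```bash
python3 -m creep '-0.1 0 0.1 0 0 0;0 0 0.12 0 0 0;0 0 0.12 0 0 0;0 0 0.12 0 0 0;0 0 0.12 0 0 0' && python3 -m creep '0 0 0.12 0 0 0;0 0 0.12 0 0 0'
```

```text
time: 4.05
position: [0.4925, 0.0603, 0.1346]
ee_rot: [-179.9, -0.3, 19.2]
contact_force: [-39.5, -7.0, 82.3]
width: 0.0
time: 4.25
position: [0.4925, 0.0604, 0.1349]
ee_rot: [179.6, -0.4, 19.2]
contact_force: [-31.4, -6.3, 68.9]
width: -0.0002
```

```bash
python3 -m creep '0 0 -0.2 0 0 0;0 0 -0.6 0 0 0;0 0 -0.8 0 0 0;0 0 -0.8 0 0 0;0 0 -0.8 0 0 -8;0 0 -0.6 0 0 -8.5;0 0 0 0 0 -8.5;0 0 0 0 0 -8.5;0 0 0 0 0 -8.5;0 0 0 0 0 -8.5;0 0 0 0 0 -8.5;0 0 0 0 0 -8.5' 45 30
python3 -m creep '0 0 0 0 0 -8.5;0 0 0 0 0 -8.5;0 0 0 0 0 -8.5;0 0 0 0 0 -8.5;0 0 0 0 0 -8.5;0 0 0 0 0 -8.5;0 0 0 0 0 -8.5;0 0 0 0 0 -8.5;0 0 0 0 0 -8.5;0 0 0 0 0 -8.5;0 0 0 0 0 -8.5;0 0 0 0 0 -8.5';python3 - <<'E'
from h import *
print(sensors.sense()['qpos'])
cv2.imwrite('pics/side1.png',cv2.resize(viewer.read_camera('side')[120:260,230:400,::-1],(680,560),interpolation=cv2.INTER_CUBIC))
E
```

```text
time: 5.45
position: [0.4885, 0.0599, 0.3287]
ee_rot: [179.7, 0.4, 87.6]
contact_force: [0.6, 0.8, 0.4]
width: 0.0446
time: 6.65
position: [0.4864, 0.0572, 0.3181]
ee_rot: [-179.6, -0.5, -169.3]
contact_force: [0.4, -0.0, 0.6]
width: 0.0451
[ 28.61137825   7.0753076  -43.14320662  88.9959175    5.23128869
  86.4133753   86.04811713]
```

View pics/side1.png

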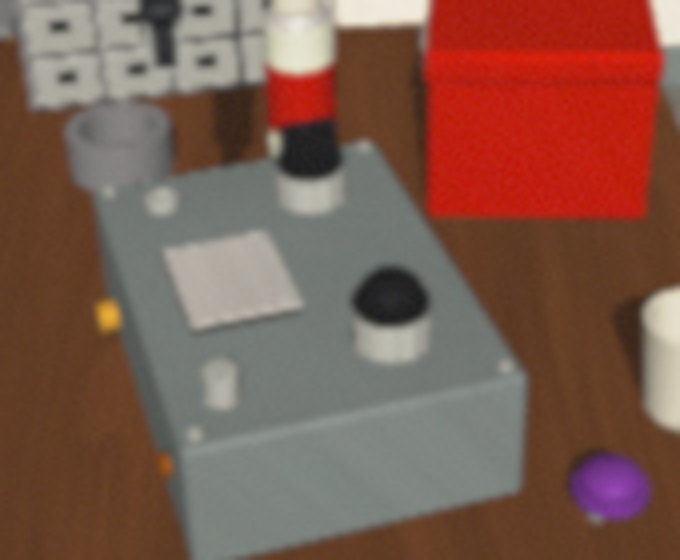

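Side view: the plate lies level, and the tip's lowest height of about 0.127 matches. The socket, nut and both caps are in place. Next, move above the filler cap.

```bash
python3 -m creep '-0.57 0.55 0 0 0 0;-0.57 0.55 0 0 0 0;-0.57 0.55 0 0 0 0;-0.57 0.55 0 0 0 0;0 0 0 0 0 -5;0 0 0 0 0 0;0 0 0 0 0 0'; python3 - <<'E'
from h import *
M=T(); im=viewer.read_camera('wrist')[:,:,::-1]; np.save('w2.npy',M); print(sensors.sense()['qpos'])
cv2.imwrite('pics/w2.png',im)
E
```

```text
time: 7.4
position: [0.5807, 0.1881, 0.3081]
ee_rot: [-179.5, -1.1, -165.3]
contact_force: [-0.9, -0.3, 0.6]
width: 0.0449
[  9.41886743  25.98901196 -45.95370509  70.95689949  18.49592316
  91.50426428  71.31206327]
```

View pics/w2.png

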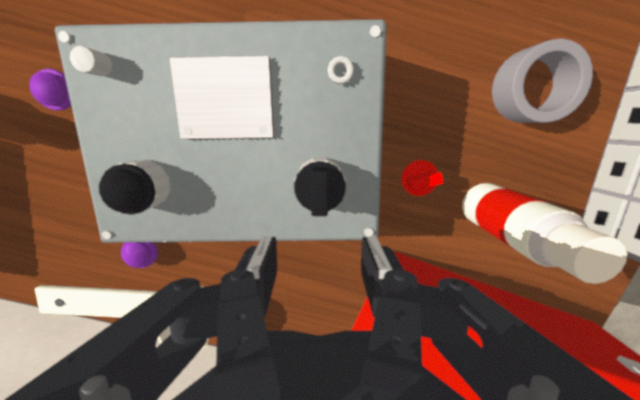

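```bash
python3 - <<'E'
from h import *
im=cv2.imread('pics/w2.png')
cv2.imwrite('pics/w2c.png',cv2.resize(im[145:245,260:400],(784,560),interpolation=cv2.INTER_CUBIC))
i=viewer.camera_info('wrist'); M=np.load('w2.npy')@i['hand_eye']
hsv=cv2.cvtColor(im,cv2.COLOR_BGR2HSV)
m=(hsv[:,:,2]<70).astype(np.uint8); m[:140]=0;m[222:]=0;m[:,:285]=0;m[:,350:]=0
n,l,st,ce=cv2.connectedComponentsWithStats(m); print(st[1:],ce[1:])
for p in((.577,.186),(.580,.187),(.578,.189)):
  for y in (15.5,):
    u=np.array([np.cos(np.radians(y)),np.sin(np.radians(y))])
    print(p,[proj(i,M,[*(np.array(p)+s*u),.184]).round(1) for s in(-.022,0,.022)],'axis disc',proj(i,M,[*p,.156]).round(1))
E
```

```text
[[ 295  162   51   54 2021]] [[319.94359228 187.42157348]]
(0.577, 0.186) [array([317.9, 167.9]), array([318.2, 191.5]), array([318.5, 214.1])] axis disc [318.5 185.3]
(0.58, 0.187) [array([318.1, 171.3]), array([318.4, 194.8]), array([318.7, 217.2])] axis disc [318.7 188.3]
(0.578, 0.189) [array([320.8, 169.8]), array([321. , 193.3]), array([321.3, 215.8])] axis disc [321.1 186.9]
```

View pics/w2c.png

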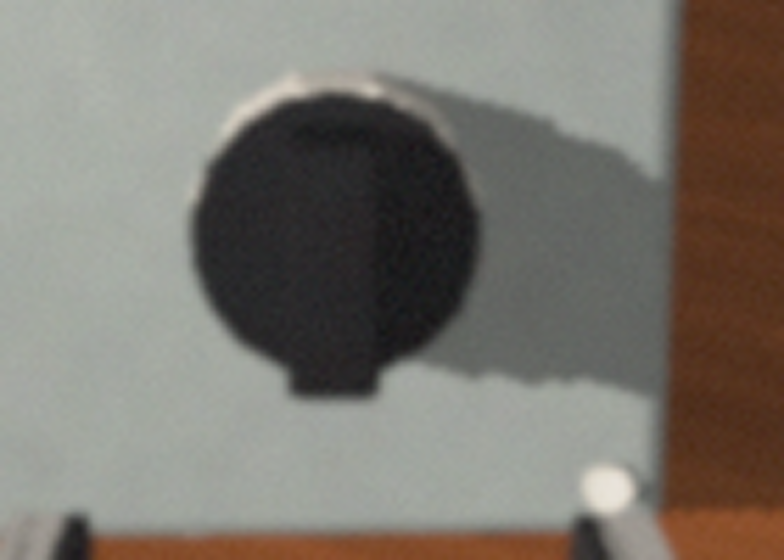

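The filler bar's end is at (319.8, 215.9) and its axis at about (0.578, 0.188), in line with the jaws. Now descend.

```bash
python3 -m creep '0.06 0 0.6 0 0 0;0 0 0.7 0 0 0;0 0 0.6 0 0 0;0 0 0.2 0 0 0;0 0 0 0 0 0;0 0 0 0 0 0'
```

```text
time: 8.05
position: [0.5775, 0.1793, 0.2049]
ee_rot: [-179.2, -0.7, -166.6]
contact_force: [-0.0, 0.4, 0.1]
width: 0.045
```

```bash
python3 -m creep '-0.05 0.18 0 0 0 -2;0 0 0 0 0 0;0 0 0.2 0 0 0;0 0 0.2 0 0 0;0 0 0.2 0 0 0;0 0 0.1 0 0 0;0 0 0 0 0 0'
```

```text
time: 8.75
position: [0.5793, 0.1902, 0.1709]
ee_rot: [-179.3, -0.3, -164.4]
contact_force: [-0.6, -0.2, -0.3]
width: 0.0447
```

Down 3 mm more, then close.

```bash
python3 -m creep '0.03 -0.04 0.07 0 0 0;0 0 0 0 0 0' && python3 -m creep '0 0 0 0 0 0;0 0 0 0 0 0;0 0 0 0 0 0;0 0 0 0 0 0;0 0 0 0 0 0' 0 40
```

```text
time: 8.95
position: [0.5782, 0.1874, 0.1667]
ee_rot: [-179.3, -0.4, -164.4]
contact_force: [-0.0, -0.5, 1.1]
width: 0.0452
time: 9.45
position: [0.5786, 0.1873, 0.1675]
ee_rot: [-179.3, -0.3, -164.5]
contact_force: [0.0, -0.6, -2.2]
width: 0.0153
```

```bash
python3 -m creep '0 0 0 0 0 -5;0 0 0 0 0 -5;0 0 0 0 0 -5;0 0 0 0 0 -3'; python3 -c "
from plant import sensors;s=sensors.sense();print(s['moment'],s['contact_force'],s['qpos'])"
```

```text
time: 9.85
position: [0.579, 0.1875, 0.1677]
ee_rot: [-179.5, -0.5, -146.3]
contact_force: [-2.8, 2.1, -0.0]
width: 0.0154
[ 0.43894271  0.67817654 -2.62338275] [-2.77343371  2.11263003 -0.00932387] [ 12.93891311  30.33142219 -48.38293231  85.20569242  23.5067362
  75.29205409  86.00145516]
```

```bash
python3 -m creep '0 0 0 0 0 0;0 0 0 0 0 0'; python3 -c "
from plant import sensors;s=sensors.sense();print(s['moment'],s['ee_rot'])"; python3 -m creep '0 0 0 0 0 -4;0 0 0 0 0 0'; python3 -c "
from plant import sensors;s=sensors.sense();print(s['moment'],s['ee_rot'])"
```

```text
time: 10.05
position: [0.579, 0.1874, 0.1677]
ee_rot: [-179.6, -0.5, -146.6]
contact_force: [-0.9, 1.3, 0.2]
width: 0.0155
[ 0.50633047  0.29544863 -2.13507024] [-179.62927094   -0.46077974 -146.60890565]
time: 10.25
position: [0.579, 0.1873, 0.1677]
ee_rot: [-179.7, -0.5, -143.0]
contact_force: [-1.9, 2.4, -0.9]
width: 0.0155
[ 0.66382008  0.43299523 -3.09724054] [-179.74769997   -0.47121498 -142.98477023]
```

The moment grows steadily to 3.1 N·m, so the cap is binding counter-clockwise. Now I'll turn it the other way.

```bash
python3 -m creep '0 0 0 0 0 6;0 0 0 0 0 6;0 0 0 0 0 6;0 0 0 0 0 5;0 0 0 0 0 0'; python3 -c "
from plant import sensors;s=sensors.sense();print(s['moment'])"; python3 -m creep '0 0 0 0 0 5;0 0 0 0 0 5;0 0 0 0 0 5;0 0 0 0 0 5;0 0 0 0 0 0'; python3 -c "
from plant import sensors;s=sensors.sense();print(s['moment'])"
```

```text
time: 10.75
position: [0.5788, 0.1875, 0.1674]
ee_rot: [-179.4, -0.3, -167.0]
contact_force: [0.6, 0.4, -1.3]
width: 0.0153
[ 0.00356472 -0.0761603   0.00468594]
time: 11.25
position: [0.5784, 0.1881, 0.1675]
ee_rot: [-179.2, 0.1, 173.2]
contact_force: [0.2, -0.2, -0.3]
width: 0.0151
[ 0.02847524 -0.01596773 -0.03235122]
```

It turns freely clockwise, so the thread is left-handed.

```bash
python3 -m creep '0 0 0 0 0 6;0 0 0 0 0 6;0 0 0 0 0 6;0 0 0 0 0 6;0 0 0 0 0 6;0 0 0 0 0 6;0 0 0 0 0 5;0 0 0 0 0 3;0 0 0 0 0 0'; python3 -c "
from plant import sensors;s=sensors.sense();print(s['moment'],s['qpos'])"
```

```text
time: 12.15
position: [0.5775, 0.1873, 0.1677]
ee_rot: [-179.2, 0.9, 129.9]
contact_force: [-0.1, -0.0, -0.8]
width: 0.0152
[ 0.04187976 -0.13310899 -0.01606094] [  2.11982987  25.85630042 -32.25656186  85.85953725  15.18311879
  73.00912822   7.79463902]
```

Turned 65.6° with no resistance. Two more degrees, then lift gently.

```bash
python3 -m creep '0 0 0 0 0 2;0 0 0 0 0 0;0 0 -0.06 0 0 0;0 0 -0.1 0 0 0;0 0 -0.1 0 0 0;0 0 -0.1 0 0 0' - 50
```

```text
time: 12.75
position: [0.5774, 0.1873, 0.1856]
ee_rot: [-179.1, 0.9, 128.9]
contact_force: [-0.3, -0.5, -1.0]
width: 0.0154
```

It lifts freely (+18 mm, about 1 N). Continue the lift, then check.

```bash
python3 -m creep '0 0 -0.2 0 0 0;0 0 -0.3 0 0 0;0 0 -0.4 0 0 0;0 0 -0.4 0 0 0;0 0 -0.4 0 0 0;0 0 -0.2 0 0 0;0 0 0 0 0 0;0 0 0 0 0 0;0 0 0 0 0 0;0 0 0 0 0 0'; python3 - <<'E'
from h import *
s=sensors.sense(); print(s['joint_vel'].round(2))
a=cv2.resize(viewer.read_camera('side')[100:260,230:400,::-1],(595,560),interpolation=cv2.INTER_CUBIC)
cv2.imwrite('pics/end.png',a)
E
```

```text
time: 13.75
position: [0.5765, 0.1906, 0.2889]
ee_rot: [-179.3, 0.9, 129.1]
contact_force: [0.3, -0.1, -0.7]
width: 0.015
[ 0.03  0.33  0.12  0.68 -0.04 -0.3  -0.08]
```

View pics/end.png

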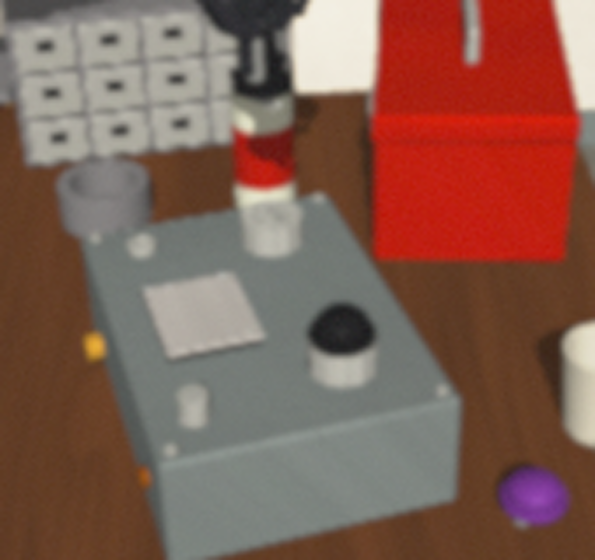

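The filler neck at (272,230) is bare and the cap is in the gripper at (262,80), upright. The plate is level, and the nut, socket, breather cap and can are in place.

```bash
python3 -m creep '0 0 0 0 0 0;0 0 0 0 0 0;0 0 0 0 0 0'; python3 -c "
from plant import hand_in,sensors;s=sensors.sense();print(s['joint_vel'].round(2),s['width']);print(hand_in())"
```

```text
time: 14.1
position: [0.576, 0.1902, 0.2872]
ee_rot: [-179.1, 0.9, 129.1]
contact_force: [0.8, -0.9, -1.3]
width: 0.0153
[-0.02  0.12  0.08  0.27  0.03 -0.11  0.06] 0.015288345380857606
the job is handed in; nothing more can be done
None
```

The job is done and handed in at 14.1 s. The cover plate was pressed level first, then the filler cap came off, and the gripper is holding it.

- **Cover plate:** I pressed it down onto its stop with the cap still on. The fingertips bottomed out at about 0.127 m, against 0.128 m given, and the side view shows it level.
- **Filler cap:** turning counter-clockwise it bound, with the moment rising to 3.1 N·m. Clockwise it turned freely for about 66°, so the thread is left-handed. It lifted off with about 1 N.
- **Final hold:** the cap is about 12 cm above its seat, upright to about 1°. The grip is 15.3 mm wide on the 16 mm bar, and the arm is practically still.
- **Other parts:** in the last side view the breather cap, nut, socket and the can on the robot's left are where they were. The can on the robot's right was outside that crop and I did not check it afterwards.
- **Force against the stop:** the press was harder than intended, with up to 82 N vertical (about 92 N in total) at the fingertips. That is below the 120 N wrist limit.

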